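# Lay out the packing place for the next steriliser load

### The job

Lay out the packing place around the steel cassette and the kidney dish: stand the blue bur block midway between the two, crosswise, with its long side running from the one to the other. Then stand the brown oil bottle to the left of the block and the strip carton to its right (left and right as the robot sees them), each upright, in line with the block and with a clear gap of about 4 cm to it, and lay the coiled white test device flat on the middle of the cassette's lid. Leave the cassette and the timer where they are.

Things in the scene. Friction and masses are not known exactly. Their poses are not given: they have to be found in the camera images.
- cassette: closed perforated stainless instrument cassette, 106 (x) x 182 (y) x 30 (z) mm, lying loose (0.38 kg) with a flat lid whose top is 30 mm above the worktop; origin at the centre of its underside; y along its length, roughly to the robot's left, z up. Landmark: not to be moved
- kidney_dish: empty pale steel kidney dish, 75 (x) x 162 (y) x 32 (z) mm, fixed to the worktop; origin at the centre of its underside; lies parallel to the cassette, in front of it or behind it, centres 180 to 190 mm apart, leaving a lane about 90 mm wide between them. The left wall stands some 70 mm beyond the bottle's place: fingers that close across the lane, above the dish, clear it. Landmark
- bur_block: blue anodised bur stand, block 34 (x) x 58 (y) x 20 (z) mm with thin burs standing up to 35 mm; origin at the centre of its underside, y along its long side, z up. Grasp the block across its 34 mm width
- oil_bottle: brown dropper bottle with a black dropper cap, body 31 mm diameter and 64 mm high, cap about 20 mm wide above that, 102 mm high in all; origin at the centre of its underside, z up. Grasp the upper half of its  the cap must find room between the fingers below the gripper's palm
- strip_carton: white and violet carton standing upright, 34 (x) x 62 (y) x 88 (z) mm; origin at the centre of its underside, y along its broad side, z up. Grasp it across its 34 mm width
- test_coil: coil of white tube with a blue capsule at its side, flat: a 46 x 46 mm body, 21 mm high, that reaches from -23 to +23 mm in x and from -20 to +26 mm in y; origin at its underside, z up. Grasp it across x, 46 mm
- timer: light grey digital timer lying flat, 60 x 64 x 20 mm; origin at the centre of its underside. Bystander: not to be moved
- water_distiller: bystander, fixed: white water distiller, a drum 236 mm in diameter and 347 mm high at the robot's right, with a nose 240 to 275 mm up that reaches 70 mm out of it towards the robot. The arm may start on the far side of it: go round in front of it or over it. The drum's axis is about 50 mm beyond this body's origin along world x
- sink_tap: bystander, fixed: chrome tap behind the round sink, up to 211 mm high; its spout reaches about 110 mm from its foot towards the robot and over the sink, its lever about 90 mm to the left at 120 to 145 mm height. Carry things over the sink in front of it, or above it
Not all that is in view belongs to the job. What is shaped like the bur_block but yellow is not meant.

How it is judged:
At the end, for the whole second after the job is handed in: Block in the lane, within 20 mm of its middle, crosswise within 0.2 rad; bottle left of it and carton right, upright, centres 55-90 and 55-100 mm off, 20 mm in line; coil flat on the lid within 20 mm of centre; cassette and timer moved under 12 mm; all at rest (height (world z) of each of bur_block, oil_bottle, strip_carton below 0.006 m and angle between each of bur_block, oil_bottle, strip_carton, test_coil's own z axis and vertical below 0.1 rad and angle between the y axis of bur_block and the x axis of cassette, either way round below 0.2 rad and y of bur_block in the frame of cassette between -0.02 and 0.02 m and horizontal distance between bur_block and cassette below 0.118 m and horizontal distance between bur_block and kidney_dish below 0.105 m and linear speed of each of bur_block, oil_bottle, strip_carton, test_coil below 0.02 m/s and y of oil_bottle in the frame of cassette above 0.03 m and horizontal distance between oil_bottle and bur_block between 0.055 and 0.09 m and y of oil_bottle in the frame of bur_block between -0.02 and 0.02 m and y of strip_carton in the frame of cassette below -0.03 m and horizontal distance between strip_carton and bur_block between 0.055 and 0.1 m and y of strip_carton in the frame of bur_block between -0.02 and 0.02 m and z of test_coil in the frame of cassette between 0.025 and 0.036 m and horizontal distance between test_coil and cassette below 0.02 m and distance of each of cassette, timer from where it was at the start of the episode below 0.012 m); the robot touches nothing.
It also fails if it takes over 128 s, if anything falls off the work surface, if the arm or the gripper's body presses on something with over 40 N, if the wrist force passes 120 N, or if a joint passes its speed limit or range.

### The arm

A 6-joint arm with a two-finger parallel gripper is mounted at the origin on a cart in front of the work surface, level with it; the furniture and walls round the work are solid. World frame = base frame: x ahead of the robot, y to its left, z up, the work surface at z = 0. Lengths are in m, angles in rad, forces in N, time in s.
With the tool pointing down it reaches from about 0.375 to 0.975 m from the base axis. Payload 3.8 kg.
Tool frame: the origin (TCP) lies midway between the tips of the shut fingers; the grasp point (between the pads) lies 19 mm behind it; z points along the fingers, y is the line along which they close (so a half turn about z gives the same grasp; the last joint's range is limited). The gripper opens to 88 mm and grips with 3 to 60 N. Pads are 18 mm wide; open, the fingers measure 123 mm over their backs; the gripper's body (75 mm by 187 mm) begins 45 mm behind the grasp point.
Start: joints at [-1.272, 0.264, 1.604, -0, 1.274, -0.037], TCP at [0.222, -0.637, 0.239] pointing down, gripper open.
Joint ranges: [-2.63, 2.63], [-0.94, 2.18], [0.31, 2.57], [-1.31, 4.45], [0, 2.66], [-2.55, 2.55]. Speed limits (rad/s): [2.57, 2.57, 3.14, 3.14, 3.14, 3.14].

### API

Orientations are given as a rotation vector (axis times angle).
In Python, from cell import manip, inverse_kinematics, cams, order gives the robot as it stands. Calls block until the motion is done:
- manip.move_pose(position, orientation): joint-space move of the TCP to a pose.
- manip.move_linear(position, rate=0.15, rot=None): straight line of the TCP; rot=None keeps the orientation; rate is the mean speed in m/s.
- manip.set_joints(angles): joint-space move.
- manip.set_gripper(opening, force=None): finger opening in m; force is the grip in N (None keeps the last); returns when the fingers have stopped.
- manip.dwell(seconds).
- inverse_kinematics(position, orientation): joint angles nearest the present ones, or None.
- manip.state(): the state.
- cams.capture(name): name is "scene" or "top"; returns a dict with "image" (400x640x3 uint8, blue, green, red), "z_map" (400x640 float32, m along the optical axis (not along the pixel's ray), 0 where there is no reading), "intrinsics" (3x3 intrinsics, pixels), "position" and "orientation" of the camera in the world. Camera axes: x right, y down, z forward; pixel columns grow to the right and rows downward; lengths in m; the calibration is good to about 2 mm. A picture is of the moment at which its call begins.
A pose or a line that the arm cannot do raises manip.IKError and nothing moves.
- order.close_job(): hands the job in; it is judged then, once.
The state is a dict: "clock": time; "joint_pos": joint angles; "joint_velocities": joint speeds; "tau": joint torques, N m; "tool_pos": TCP position; "tcp_rot": TCP orientation; "contact_force": force on the tool from outside, world axes, zero at the start; "moment": the same for the moment, N m; "gripper_width": finger opening in m; "grasp_force": force on a finger pad.
Only numpy, scipy, OpenCV 4.12 (cv2) and the standard library are available. Lean on these libraries where they do the work, as an engineer would, in place of code of your own. Each camera call takes 0.05 s, during which the arm holds its last target. There are 200 camera calls.

## Working session

There is one attempt and no reset: what is moved stays moved. The work goes in short steps, each a Python script; the robot and the scene stay as the last script left them, time stands still between calls to the robot, and variables do not carry over. Pictures are saved under pics/ and viewed, at most 14 in all, crops included, and the job is handed in when it is done.

```bash
ls; mkdir -p pics
cat > h.py <<'E'
import numpy as np, cv2
from scipy.spatial.transform import Rotation as R
from cell import manip, inverse_kinematics, cams, order
def cap(n):
    c=cams.capture(n); K=np.array(c["intrinsics"]); z=c["z_map"]
    v,u=np.mgrid[:z.shape[0],:z.shape[1]]
    P=np.stack([(u-K[0,2])/K[0,0]*z,(v-K[1,2])/K[1,1]*z,z],-1)
    o=np.array(c["orientation"]); M=o if o.shape==(3,3) else R.from_rotvec(o).as_matrix()
    W=P@M.T+np.array(c["position"]); W[z==0]=np.nan
    return c,W
E
python3 - <<'E'
from h import *
for n in("scene","top"):
    c,W=cap(n); cv2.imwrite(f"pics/{n}0.png",c["image"]); np.savez(f"{n}0.npz",W=W,im=c["image"])
    print(n,c["position"],c["orientation"],c["intrinsics"])
print(manip.state())
E
```

```text
pics
scene [-0.20257468 -1.01711383  1.15876318] [-2.23506891  0.79600635 -0.31196317] [[463.47325136   0.         314.14145869]
 [  0.         463.47325136 197.07461422]
 [  0.           0.           1.        ]]
top [ 0.31246067 -0.10285034  1.06793488] [-2.11311398  2.11741166 -0.20897072] [[391.60923091   0.         317.36707377]
 [  0.         391.60923091 200.36871083]
 [  0.           0.           1.        ]]
{'clock': 0.1, 'joint_pos': array([-1.27189814e+00,  2.64683305e-01,  1.60522460e+00, -5.49109785e-06,
        1.27370527e+00, -3.69001441e-02]), 'joint_velocities': array([ 4.47234090e-05, -1.53242811e-03, -3.70957577e-03,  8.64999970e-04,
        2.90746170e-04,  1.28446827e-03]), 'tau': array([ 8.78683641e-04, -5.03616714e+01, -3.58071756e+01,  7.31709623e-02,
        2.33679602e-02, -5.15214606e-05]), 'tool_pos': array([ 0.22223614, -0.63668949,  0.23751574]), 'tcp_rot': array([-3.09544082e+00, -5.24663873e-01,  4.22483699e-04]), 'contact_force': array([ 0.25285248, -0.36264087, -0.46971561]), 'moment': array([ 0.01909967, -0.03456658,  0.02275342]), 'grasp_force': 0.0, 'gripper_width': 0.08838507664202375}
```

View pics/scene0.png

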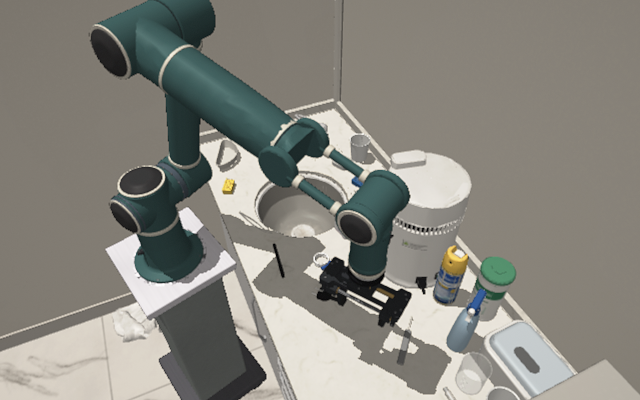

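View pics/top0.png

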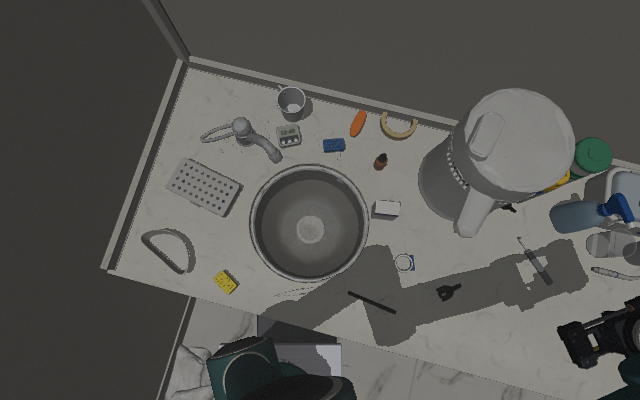

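The top view shows the cassette at (204,187), the kidney dish at (168,250) and the timer at (288,135). The objects to move are the blue bur block (334,145), bottle (380,160), carton (387,210) and coil (404,262). Possible mix-ups: yellow block (226,282), orange item (358,123), tan ring (399,122) and mug (291,103). None of these fits the descriptions, so I'll check the choice in one crop.

Run:
```python
from h import *
d=np.load("top0.npz"); W=d["W"]; im=d["im"]
cv2.imwrite("pics/crop.png",cv2.resize(im[95:300,130:430],None,fx=2.6,fy=2.6,interpolation=cv2.INTER_CUBIC))
z=W[...,2]
print("table z", [np.round(W[v,u],3).tolist() for v,u in((250,230),(150,200),(180,420),(290,420))])
for n,(u0,u1,v0,v1),h0,h1 in [("cassette",(160,250,150,222),.018,.045),("dish",(135,200,222,280),.012,.05),("block",(318,350,132,158),.012,.03),("bottle",(368,394,145,175),.01,.2),("bottlecap",(368,394,145,175),.085,.12),("carton",(368,408,195,226),.075,.1),("coil",(388,420,248,276),.008,.03),("timer",(273,304,122,150),.01,.03),("tap",(195,285,112,165),.03,.25),("tapspout",(195,285,112,165),.15,.25)]:
    m=np.zeros(z.shape,bool); m[v0:v1,u0:u1]=1; m&=(z>h0)&(z<h1)
    p=W[m]; 
    if len(p)<4: print(n,"none");continue
    r=cv2.minAreaRect((p[:,:2]*1000).astype(np.float32))
    print(n,len(p),"rect",np.round(r[0],1),np.round(r[1],1),round(r[2],1),"mean",np.round(p.mean(0),3),"min",np.round(p.min(0),3),"max",np.round(p.max(0),3))
```

```text
table z [[0.392, 0.137, -0.001], [0.677, 0.236, -0.002], [0.581, -0.383, 0.022], [0.285, -0.372, 0.001]]
cassette 2087 rect [562.8 214.3] [184.3 103. ] 63.3 mean [0.561 0.212 0.031] min [0.481 0.114 0.018] max [0.644 0.313 0.037]
dish 384 rect [397.2 292.7] [158.4  75.5] 51.1 mean [0.393 0.313 0.025] min [0.325 0.238 0.012] max [0.443 0.369 0.038]
block 245 rect [ 685.7 -145.8] [34.5 57.8] 4.0 mean [ 0.685 -0.146  0.02 ] min [ 0.667 -0.175  0.012] max [ 0.704 -0.116  0.03 ]
bottle 165 rect [ 624.8 -270.7] [30.2 23.7] 59.4 mean [ 0.622 -0.269  0.058] min [ 0.612 -0.287  0.01 ] max [ 0.642 -0.257  0.106]
bottlecap 24 rect [ 627.6 -272.2] [ 9.6 11. ] 16.3 mean [ 0.627 -0.272  0.098] min [ 0.623 -0.278  0.086] max [ 0.633 -0.266  0.106]
carton 353 rect [ 492.1 -278.1] [62.4 35.4] 83.9 mean [ 0.491 -0.277  0.088] min [ 0.472 -0.309  0.075] max [ 0.512 -0.246  0.094]
coil 132 rect [ 355.4 -330.1] [47.2 53.1] 3.1 mean [ 0.356 -0.334  0.016] min [ 0.332 -0.357  0.008] max [ 0.379 -0.303  0.024]
timer 450 rect [714.4 -17.8] [60.7 63.8] 11.0 mean [ 0.713 -0.018  0.019] min [ 0.682 -0.051  0.01 ] max [0.747 0.017 0.025]
tap 1124 rect [694.3  95.5] [254.7 184.5] 80.1 mean [0.661 0.08  0.144] min [ 0.584 -0.017  0.03 ] max [0.771 0.237 0.214]
tapspout 394 rect [627.2  21.2] [101.2  31. ] 39.2 mean [0.614 0.015 0.195] min [ 0.584 -0.017  0.15 ] max [0.666 0.06  0.214]
```

View pics/crop.png

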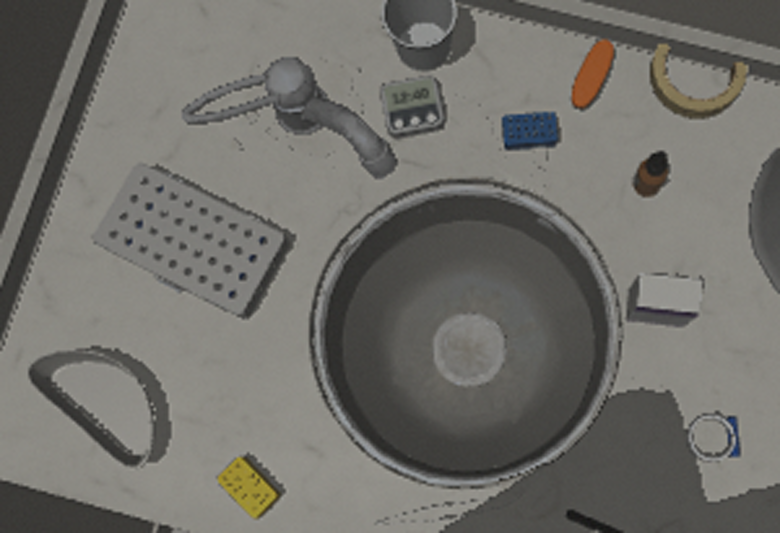

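The crop confirms the blue bur block (530,128), the bottle with black cap (652,175), the white carton (667,300) and the coil (712,437) with its capsule on the right. The yellow block is at (248,485) and is not used. Next I'll get the distiller, tap and wall extents, and the dish in the cassette frame.

```bash
cat >> h.py <<'E'
def rot(deg):  # tool down, finger closing line at deg from world x
    a=np.radians(deg); y=np.array([np.cos(a),np.sin(a),0]); z=np.array([0,0,-1.]); x=np.cross(y,z)
    return R.from_matrix(np.stack([x,y,z],1)).as_rotvec()
E
python3 - <<'E'
from h import *
d=np.load("top0.npz"); W=d["W"]; z=W[...,2]
P=W.reshape(-1,3); P=P[np.isfinite(P[:,0])]
def st(n,m): p=P[m]; print(n,len(p),np.round(np.percentile(p,[1,99],axis=0),3).tolist())
x,y,h=P.T
st("drum",(h>.3)&(h<.4)&(x>.4)&(y<-.35)); st("nose",(h>.23)&(h<.29)&(x>.3)&(x<.62)&(y<-.35))
st("lever",(h>.1)&(h<.16)&(y>.11)&(y<.27)&(x>.6))
st("tap top",(h>.15)&(h<.25)&(y<.15)&(y>-.05)&(x>.55))
c=np.array([.5628,.2143]);ang=np.radians(63.3);ey=np.array([np.cos(ang),np.sin(ang)]);ex=np.array([ey[1],-ey[0]])
q=np.c_[(P[:,:2]-c)@ex,(P[:,:2]-c)@ey]
for n,m in(("dish rim",(h>.026)&(h<.042)&(q[:,0]<-.1)&(q[:,0]>-.3)&(abs(q[:,1])<.11)),("cass lid",(h>.026)&(h<.04)&(abs(q[:,0])<.08)&(abs(q[:,1])<.11)),("leftwall",(h>.012)&(q[:,1]>.11)&(abs(q[:,0]+.1)<.1)&(q[:,1]<.3))):
    p=q[m]; print(n,len(p),np.round(np.percentile(p,[0,1,99,100],axis=0),3).tolist(), np.round(np.percentile(h[m],[50,99]),3))
m=(h>.026)&(h<.042)&(q[:,0]<-.1)&(q[:,0]>-.3)&(abs(q[:,1])<.11)
for a in range(-90,90,20):
    s=m&(abs(q[:,1]*1000-a)<5); 
    if s.sum(): print(a,np.round([q[s,0].min(),q[s,0].max()],3))
yaw=lambda p,a:inverse_kinematics(p,rot(a))
for n,p,a in(("coil",(.356,-.328,.022),3),("coilP",(.563,.214,.04),63.3),("block",(.686,-.146,.003),4),("blockP",(.474,.259,.003),63.3),("bot",(.626,-.27,.042),-26.7),("botP",(.507,.324,.042),-26.7),("cart",(.492,-.278,.036),-6.1),("cartP",(.441,.193,.036),63.3)):
    for k in(0,180): r=yaw(p,a+k); print(n,k,None if r is None else np.round(r,2).tolist())
E
```

```text
drum 16598 [[0.478, -0.738, 0.302], [0.783, -0.36, 0.398]]
nose 2115 [[0.4, -0.521, 0.237], [0.611, -0.386, 0.289]]
lever 1065 [[0.652, 0.111, 0.101], [0.951, 0.27, 0.159]]
tap top 2242 [[0.588, -0.047, 0.151], [0.919, 0.148, 0.249]]
dish rim 215 [[-0.299, -0.078], [-0.297, -0.078], [-0.146, 0.109], [-0.145, 0.11]] [0.031 0.038]
cass lid 2023 [[-0.051, -0.092], [-0.048, -0.091], [0.048, 0.089], [0.051, 0.092]] [0.031 0.036]
leftwall 15334 [[-0.2, 0.126], [-0.198, 0.138], [-0.002, 0.19], [-0.0, 0.192]] [0.324 0.506]
-70 [-0.232 -0.184]
-50 [-0.231 -0.164]
-30 [-0.227 -0.151]
-10 [-0.222 -0.146]
10 [-0.22  -0.145]
30 [-0.213 -0.148]
50 [-0.209 -0.158]
70 [-0.203 -0.171]
coil 0 [-0.8, 0.15, 2.19, -0.0, 0.8, -0.85]
coil 180 [-0.8, 0.15, 2.19, -0.0, 0.8, 2.29]
coilP 0 [0.32, 0.32, 1.93, -0.0, 0.89, -0.78]
coilP 180 [0.32, 0.32, 1.93, -0.0, 0.89, 2.36]
block 0 [-0.25, 0.53, 1.71, -0.0, 0.9, -0.32]
block 180 None
blockP 0 [0.45, 0.28, 2.08, -0.0, 0.79, -0.65]
blockP 180 [0.45, 0.28, 2.08, -0.0, 0.79, 2.49]
bot 0 [-0.44, 0.45, 1.74, 0.0, 0.95, 0.02]
bot 180 None
botP 0 [0.53, 0.32, 1.93, 0.0, 0.89, 0.99]
botP 180 [0.53, 0.32, 1.93, -0.0, 0.89, -2.15]
cart 0 [-0.56, 0.27, 2.01, -0.0, 0.86, -0.45]
cart 180 None
cartP 0 [0.36, 0.13, 2.19, -0.0, 0.83, -0.74]
cartP 180 [0.36, 0.13, 2.19, -0.0, 0.83, 2.4]
```

```bash
cat >> h.py <<'E'
UP=0.26
def go(x,y,z,a): manip.move_pose([x,y,z],rot(a))
def fmt(s=None):
    s=s or manip.state(); print("t %.1f"%s["clock"],"tcp",np.round(s["tool_pos"],3),"w %.4f"%s["gripper_width"],"f %.1f"%s["grasp_force"],"F",np.round(s["contact_force"],1))
def pick(x,y,z,a,force,open_=.088,above=.2):
    manip.set_gripper(open_); go(x,y,above,a)
    manip.move_linear([x,y,z+.03],rate=.25); manip.move_linear([x,y,z],rate=.06)
    fmt(); manip.set_gripper(0,force); fmt()
    manip.move_linear([x,y,UP],rate=.2); fmt()
def place(x,y,z,a,rel,above=.22):
    go(x,y,above,a); manip.move_linear([x,y,z+.03],rate=.2); manip.move_linear([x,y,z],rate=.04)
    fmt(); manip.set_gripper(rel); manip.dwell(.2)
    manip.move_linear([x,y,UP],rate=.2); fmt()
E
python3 - <<'E'
from h import *
d=np.load("top0.npz"); W=d["W"].reshape(-1,3); W=W[np.isfinite(W[:,0])]
for n,x,y,a in(("coil",.356,-.328,3),("coilP",.563,.214,63.3),("block",.686,-.146,4),("blockP",.474,.259,63.3),("bot",.626,-.27,5),("botP",.507,.324,-26.7),("cart",.492,-.278,-6.1),("cartP",.441,.193,63.3)):
    c,s=np.cos(np.radians(a)),np.sin(np.radians(a)); q=W[:,:2]-[x,y]
    u=q@[c,s]; v=q@[-s,c]; m=(abs(u)<.105)&(abs(v)<.05)
    print(n,"max h in body footprint",np.round(W[m,2].max(),3), "fingers", np.round(W[(abs(u)<.065)&(abs(u)>.03)&(abs(v)<.011),2].max(),3))
r=manip.state()["tool_pos"]; k=.43/np.hypot(r[0],r[1])
manip.move_linear([r[0]*k,r[1]*k,.25],rate=.2); fmt()
go(.33,-.26,.22,3); fmt()
for n in("scene","top"):
    c,W=cap(n); np.savez(f"{n}1.npz",W=W,im=c["image"]); cv2.imwrite(f"pics/{n}1.png",c["image"])
E
```

```text
coil max h in body footprint 0.024 fingers 0.007
coilP max h in body footprint 0.037 fingers 0.037
block max h in body footprint 0.037 fingers 0.008
blockP max h in body footprint 0.036 fingers 0.005
bot max h in body footprint 0.106 fingers 0.006
botP max h in body footprint 0.038 fingers 0.036
cart max h in body footprint 0.094 fingers 0.007
cartP max h in body footprint 0.036 fingers 0.006
t 1.5 tcp [ 0.142 -0.407  0.25 ] w 0.0878 f 0.0 F [0.4 0.7 0.4]
t 2.4 tcp [ 0.33  -0.261  0.22 ] w 0.0881 f 0.0 F [ 1.1 -0.5  0.3]
```

View pics/scene1.png

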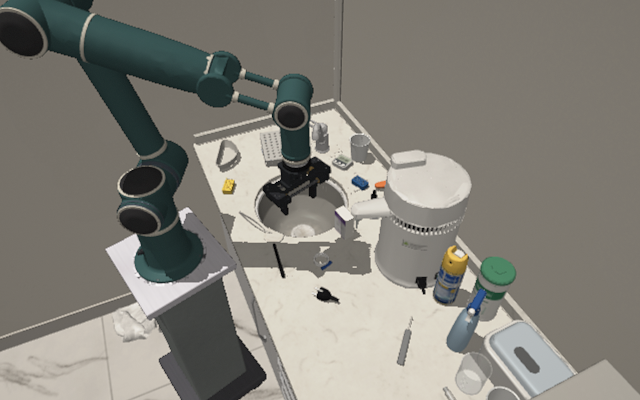

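Run:
```python
from h import *
go(.5,-.13,.25,4)
pick(.6855,-.146,.004,4,25)
manip.move_linear([.46,-.08,UP],rate=.3); go(.42,.1,UP,30)
place(.474,.259,.0055,63.3,.06)
go(.42,.0,UP,0)
c,W=cap("top"); np.savez("top2.npz",W=W,im=c["image"])
cv2.imwrite("pics/top2.png",cv2.resize(c["image"][120:300,110:430],None,fx=2.4,fy=2.4,interpolation=cv2.INTER_CUBIC)); fmt()
```

```text
t 5.9 tcp [ 0.685 -0.146  0.003] w 0.0882 f 0.0 F [0.5 0.  0.4]
t 6.7 tcp [ 0.686 -0.146  0.004] w 0.0336 f 25.0 F [1.4 0.1 0.5]
t 8.2 tcp [ 0.685 -0.146  0.258] w 0.0339 f 25.0 F [ 0.7 -0.3 -1.4]
t 12.6 tcp [0.474 0.259 0.006] w 0.0340 f 25.0 F [ 1.1  0.1 -1.8]
t 14.7 tcp [0.473 0.259 0.258] w 0.0597 f 0.0 F [0.2 0.2 0.2]
t 15.8 tcp [0.42  0.001 0.26 ] w 0.0600 f 0.0 F [ 0.5 -0.7  0.1]
```

View pics/top2.png

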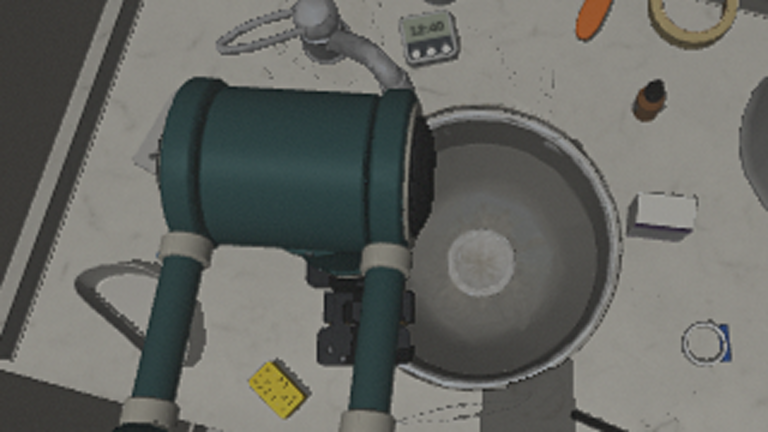

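The wrist hides the lane here. I'll measure its bulk from this depth image to check the clearance to the nose at the carton, and look at the lane again once the arm is on the right.

Run:
```python
from h import *
W=np.load("top2.npz")["W"]; P=W.reshape(-1,3); P=P[np.isfinite(P[:,0])]
m=(P[:,2]>.3)&(abs(P[:,1])<.25)&(P[:,0]>.3)&(P[:,0]<.62); p=P[m]
for lo in np.arange(.3,.75,.05):
    s=p[(p[:,2]>lo)&(p[:,2]<lo+.05)]
    if len(s): print(round(lo-.26,2),len(s),np.round(s.min(0),3),np.round(s.max(0),3))
W0=np.load("top1.npz")["W"]; Q=W0.reshape(-1,3)
n=(Q[:,2]>.2)&(Q[:,2]<.36)&(Q[:,1]<-.3)&(Q[:,0]>.35)&(Q[:,0]<.85)&(Q[:,1]>-.7)
d=np.hypot(Q[n,0]-.492,Q[n,1]+.278); i=d.argmin(); print("nearest distiller to carton",d[i],Q[n][i])
d=np.hypot(Q[n,0]-.626,Q[n,1]+.27); i=d.argmin(); print("nearest to bottle",d[i],Q[n][i])
```

```text
0.04 171 [ 0.335 -0.036  0.334] [0.387 0.032 0.35 ]
0.09 514 [ 0.326 -0.036  0.35 ] [0.38  0.033 0.4  ]
0.14 146 [ 0.379 -0.034  0.405] [0.394 0.032 0.449]
0.19 101 [ 0.382 -0.017  0.45 ] [0.393 0.025 0.5  ]
0.24 68 [ 0.384 -0.02   0.501] [0.389 0.016 0.535]
0.29 109 [ 0.378 -0.069  0.552] [0.431 0.044 0.6  ]
0.34 9830 [ 0.3   -0.069  0.6  ] [0.465 0.066 0.647]
nearest distiller to carton 0.12319551217636811 [ 0.55255385 -0.38528637  0.34706916]
nearest to bottle 0.11982545060314835 [ 0.60064727 -0.38711267  0.26389757]
```

Run:
```python
from h import *
manip.set_gripper(.088); go(.44,-.15,UP,-6.1)
pick(.4915,-.2775,.038,-6.1,15)
c,W=cap("top"); im=c["image"]
cv2.imwrite("pics/top3.png",cv2.resize(im[150:290,130:260],None,fx=4,fy=4,interpolation=cv2.INTER_CUBIC))
ang=np.radians(63.3);ey=np.array([np.cos(ang),np.sin(ang)]);ex=np.array([ey[1],-ey[0]])
z=W[...,2]; q0=(W[...,:2]-[.474,.259]); u=q0@ex; v=q0@ey
hsv=cv2.cvtColor(im,cv2.COLOR_BGR2HSV); m=(hsv[...,0]>95)&(hsv[...,0]<130)&(hsv[...,1]>90)&(abs(u)<.06)&(abs(v)<.06)&(z>.01)
r=cv2.minAreaRect((W[m][:,:2]*1000).astype(np.float32)); print(m.sum(),r)
m=(z>.02)&(z<.045); m[:150]=0; m[222:]=0; m[:,:160]=0; m[:,250:]=0
print("cass",cv2.minAreaRect((W[m][:,:2]*1000).astype(np.float32)))
```

```text
t 19.3 tcp [ 0.491 -0.277  0.038] w 0.0879 f 0.0 F [0.1 0.6 0.3]
t 20.1 tcp [ 0.492 -0.278  0.038] w 0.0338 f 15.0 F [0.1 0.4 0.2]
t 21.4 tcp [ 0.491 -0.277  0.258] w 0.0341 f 15.0 F [-0.1  0.7 -1.6]
231 ((471.44140625, 257.4189147949219), (33.278778076171875, 56.59199142456055), 62.05991744995117)
cass ((536.9029541015625, 227.634765625), (184.65687561035156, 161.61007690429688), 62.95902633666992)
```

View pics/top3.png

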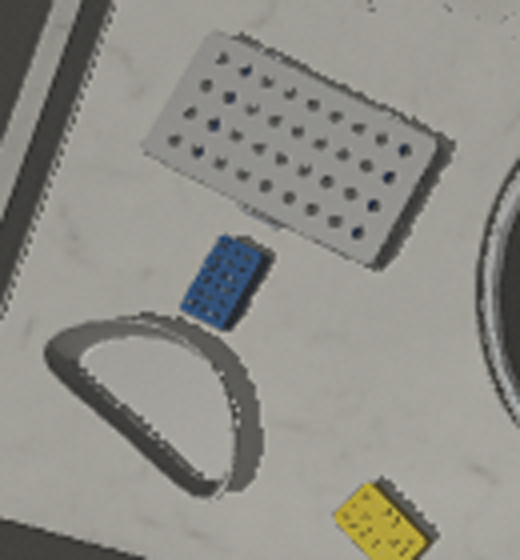

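The block stands crosswise in the lane, at (225,283) in the crop and (0.472, 0.258) m in the world. I'll place the carton next, then pick the bottle.

Run:
```python
from h import *
manip.move_linear([.42,-.15,UP],rate=.3); go(.4,.08,UP,40)
place(.4395,.1925,.0395,63.3,.055)
go(.42,.0,UP,5); manip.set_gripper(.088); go(.46,-.2,UP,5)
c,W=cap("top"); im=c["image"]
P=W[140:180,362:396]; h=P[...,2]
for lo,hi in((.015,.06),(.066,.12),(.09,.12)):
    p=P[(h>lo)&(h<hi)]; print(len(p),np.round(p.mean(0),4),np.round(p.min(0),3),np.round(p.max(0),3))
crops=np.hstack([cv2.resize(im[170:270,140:240],(400,400),interpolation=2),cv2.resize(im[130:190,350:410],(400,400),interpolation=2)])
cv2.imwrite("pics/top4.png",crops)
```

```text
t 25.3 tcp [0.44  0.193 0.04 ] w 0.0339 f 15.0 F [ 0.4 -0.5 -0.4]
t 27.3 tcp [0.439 0.192 0.259] w 0.0551 f 0.0 F [ 0.1 -0.7 -0.4]<stdin>:8: RuntimeWarning: Mean of empty slice.
  ret = um.true_divide(
Traceback (most recent call last):
ValueError: zero-size array to reduction operation minimum which has no identity
```

The arm hides the bottle from here, so I'll take its centre from the first frames by fitting a circle to the body.

Run:
```python
from h import *
from scipy.optimize import least_squares
for f in("top0","top1"):
    W=np.load(f+".npz")["W"]; P=W[140:180,362:396].reshape(-1,3); P=P[np.isfinite(P[:,0])]; h=P[:,2]
    p=P[(h>.012)&(h<.055)]
    if len(p)<10: print(f,len(p)); continue
    s=least_squares(lambda c:np.hypot(*(p[:,:2]-c).T)-.0155,[.63,-.27],loss="soft_l1",f_scale=.002)
    t=P[(h>.098)&(h<.12)]; print(f,len(p),s.x,s.cost,"tip",t.mean(0),len(t))
c,W=cap("top"); cv2.imwrite("pics/top4.png",cv2.resize(c["image"][170:270,140:240],(400,400),interpolation=2))
```

```text
top0 89 [ 0.62932425 -0.27298306] 0.00010019347032955507 tip [ 0.62808862 -0.27238649  0.10173678] 14
top1 83 [ 0.62923826 -0.27288546] 9.082020749493036e-05 tip [ 0.62810485 -0.27209544  0.10141353] 15
```

View pics/top4.png

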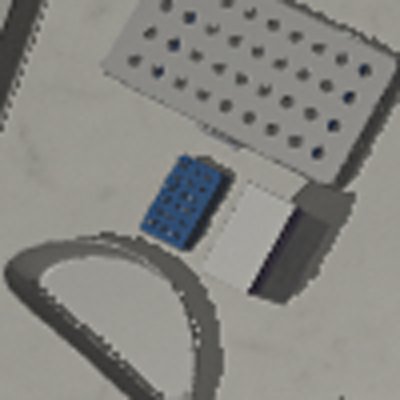

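The carton stands upright beside the block, top at (255,235). Next is the bottle.

Run:
```python
from h import *
go(.52,-.23,UP,5)
pick(.629,-.2727,.043,5,20)
manip.move_linear([.45,-.15,UP],rate=.3); go(.4,.08,UP,-10); fmt()
place(.5045,.323,.0445,-26.7,.055)
go(.42,.02,UP,3); manip.set_gripper(.088); go(.36,-.2,UP,3)
c,W=cap("top"); im=c["image"]; np.savez("top5.npz",W=W,im=im)
cv2.imwrite("pics/top5.png",np.hstack([cv2.resize(im[160:270,130:240],(396,396),interpolation=2),cv2.resize(im[235:290,375:430],(396,396),interpolation=2)]))
```

```text
t 32.1 tcp [ 0.629 -0.273  0.042] w 0.0880 f 0.0 F [ 0.1 -0.2  0.4]
t 33.0 tcp [ 0.629 -0.273  0.043] w 0.0307 f 20.0 F [-0.4  0.1 -0.2]
t 34.3 tcp [ 0.628 -0.272  0.258] w 0.0305 f 20.0 F [ 0.8  0.3 -0.5]
t 36.1 tcp [0.401 0.08  0.26 ] w 0.0304 f 20.0 F [ 0.3 -1.6 -0.8]
t 38.9 tcp [0.505 0.323 0.045] w 0.0304 f 20.0 F [ 0.1 -0.2 -0.5]
t 40.9 tcp [0.504 0.323 0.258] w 0.0554 f 0.0 F [ 0.3 -0.3  0.1]
```

View pics/top5.png

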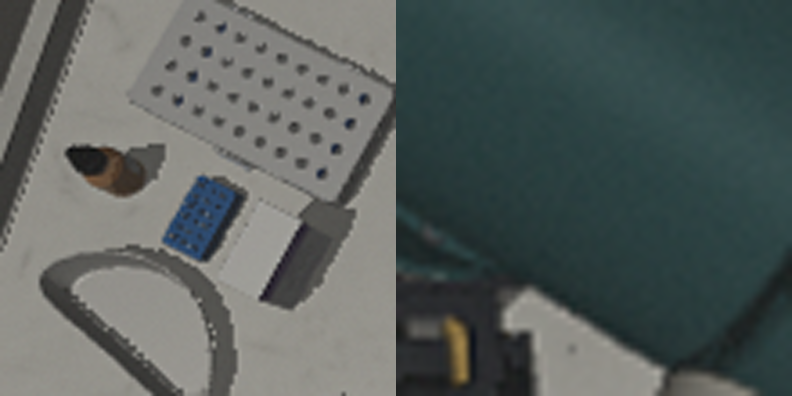

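The bottle stands left of the block, with its base at about (128,185). I'll check numerically that it is upright, and refine the coil position from the first frame.

Run:
```python
from h import *
from scipy.optimize import least_squares
d=np.load("top5.npz"); W=d["W"]; P=W[195:222,145:178].reshape(-1,3); P=P[np.isfinite(P[:,0])]; h=P[:,2]
p=P[(h>.012)&(h<.055)]
s=least_squares(lambda c:np.hypot(*(p[:,:2]-c).T)-.0155,[.505,.323],loss="soft_l1",f_scale=.002)
print("bottle",s.x,"tip",P[(h>.098)&(h<.12)].mean(0), h.max())
for f in("top0","top1"):
    d=np.load(f+".npz"); W=d["W"]; im=d["im"]; S=np.s_[246:278,386:422]
    w=W[S]; b=im[S].astype(int); z=w[...,2]
    m=(z>.012)&(z<.03)
    bl=m&(b[...,0]>b[...,2]+25)
    if bl.sum()<3: print(f,"no",m.sum());continue
    ring=m&~bl; print(f,"blue",np.round(w[bl].mean(0),4),bl.sum(),"ring",np.round(w[ring].mean(0),4),cv2.minEnclosingCircle((w[ring][:,:2]*1e3).astype(np.float32)),"all",cv2.minAreaRect((w[m][:,:2]*1e3).astype(np.float32)),"blue",cv2.minAreaRect((w[bl][:,:2]*1e3).astype(np.float32)))
im=np.load("top0.npz")["im"]; cv2.imwrite("pics/coil.png",cv2.resize(im[246:280,386:422],None,fx=12,fy=12,interpolation=2))
```

```text
bottle [0.50476804 0.32325288] tip [0.50383842 0.3218238  0.10163439] 0.10602743274857451
top0 blue [ 0.3576 -0.3523  0.0134] 10 ring [ 0.3547 -0.328   0.019 ] ((355.23114013671875, -327.423828125), 23.93505096435547) all ((355.850830078125, -329.41021728515625), (46.51942443847656, 50.67033004760742), 13.584149360656738) blue ((358.0199279785156, -352.5519714355469), (31.604625701904297, 3.834681272506714), 2.191352128982544)
top1 no 0
```

View pics/coil.png

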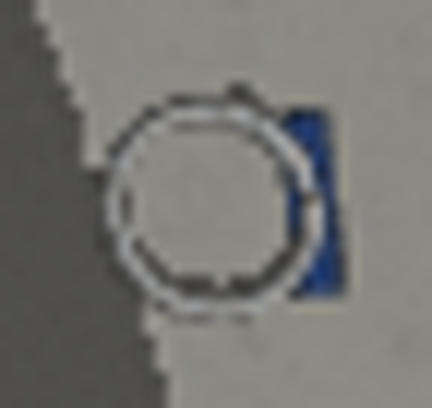

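Run:
```python
from h import *
pick(.355,-.3275,.003,3,12)
manip.move_linear([.40,-.15,UP],rate=.3); go(.4,.1,UP,40); fmt()
place(.563,.214,.0355,63.3,.066)
go(.42,.02,UP,3); go(.36,-.25,UP,3); fmt()
c,W=cap("top"); im=c["image"]; np.savez("top6.npz",W=W,im=im)
cv2.imwrite("pics/top6.png",cv2.resize(im[120:280,130:310],None,fx=4,fy=3.7,interpolation=2))
S=np.s_[160:215,170:240]; z=W[S][...,2]; p=W[S][(z>.043)&(z<.06)]
print(len(p),np.round(p.mean(0),4),cv2.minEnclosingCircle((p[:,:2]*1e3).astype(np.float32)),np.percentile(p[:,2],[50,95]))
W0=np.load("top0.npz")["W"]
for n,s,l in(("cass",np.s_[150:222,160:250],(.018,.04)),("timer",np.s_[122:150,273:304],(.01,.03))):
    for w in(W0,W):
        q=w[s]; q=q[(q[...,2]>l[0])&(q[...,2]<l[1])]
        if n=="cass": e=(q[:,:2]-[.5628,.2143])@[.893,-.449]; q=q[abs(e)<.06]
        print(n,cv2.minAreaRect((q[:,:2]*1e3).astype(np.float32)))
```

```text
t 46.0 tcp [ 0.355 -0.327  0.003] w 0.0879 f 0.0 F [ 0.1 -0.2  1. ]
t 46.7 tcp [ 0.355 -0.328  0.003] w 0.0455 f 12.0 F [-0.7 -0.6  0.2]
t 48.1 tcp [ 0.354 -0.327  0.258] w 0.0454 f 12.0 F [ 0.9 -0.5 -0.3]
t 49.9 tcp [0.4   0.099 0.26 ] w 0.0457 f 12.0 F [ 0.6  0.  -0.7]
t 52.5 tcp [0.563 0.214 0.036] w 0.0459 f 12.0 F [ 0.6 -0.4 -0.2]
t 54.5 tcp [0.562 0.214 0.258] w 0.0663 f 0.0 F [ 1.   0.3 -0.3]
t 56.5 tcp [ 0.361 -0.249  0.26 ] w 0.0660 f 0.0 F [0.6 0.1 1.5]
105 [0.562  0.211  0.0491] ((562.759765625, 211.23165893554688), 25.81228256225586) [0.04942151 0.0534458 ]
cass ((562.8483276367188, 214.3499755859375), (184.3292236328125, 103.03333282470703), 63.27962875366211)
cass ((562.5947265625, 213.95135498046875), (183.7248077392578, 102.97073364257812), 63.33543014526367)
timer ((714.4056396484375, -17.766902923583984), (60.69965362548828, 63.75204849243164), 10.992060661315918)
timer ((715.0286865234375, -17.615039825439453), (61.56516647338867, 63.78864288330078), 10.686607360839844)
```

View pics/top6.png

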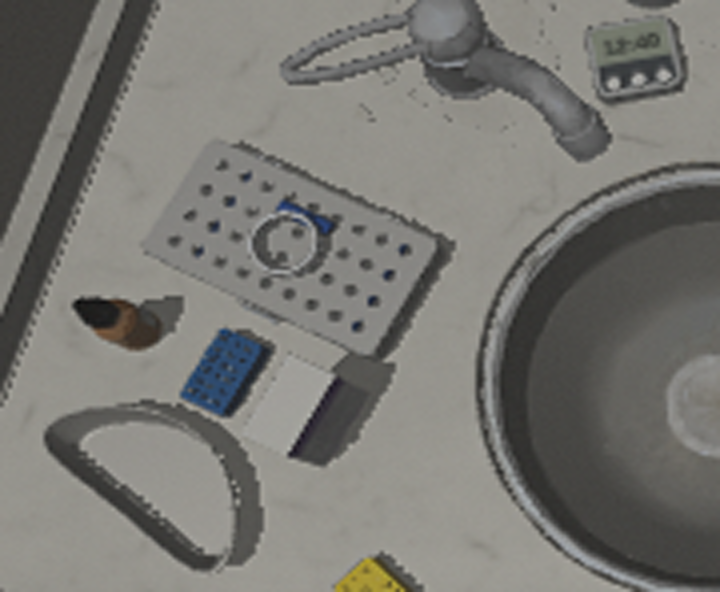

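The coil lies flat on the middle of the lid at (287,242). The block, bottle and carton are in line in the lane, and the cassette and timer have not moved. Handing in.

```bash
python3 -c "
from h import *
print(order.close_job())"
```

```text
the job is handed in; nothing more can be done
None
```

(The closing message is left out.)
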